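# Centre the egg cup on its saucer

### The arm

A 6-joint arm with a two-finger parallel gripper is mounted at the origin on the work surface. World frame = base frame: x ahead of the robot, y to its left, z up, the work surface at z = 0. Lengths are in mm, angles in degrees, forces in N, time in s.
With the tool pointing down it reaches from about 300 to 850 mm from the base axis. Payload 4.2 kg.
Tool frame: the origin (TCP) lies midway between the tips of the shut fingers; the grasp point (between the pads) lies 19 mm behind it (env.grip_point_offset is the distance from the TCP to the grasp point, in mm); z points along the fingers, x is the direction in which the jaws open and shut, and the axes are right-handed (so a half turn about z gives the same grasp; the last joint's range is limited). The gripper opens to 91 mm and grips with 3 to 60 N. Pads are 32 mm wide; open, the fingers measure 118 mm over their backs; the gripper's body (76 mm by 178 mm) begins 60 mm behind the grasp point.
Start: joints at [-71.219, 18.312, 89.639, -0, 72.044, -1.146], TCP at [195.981, -540.587, 213.976] pointing down, gripper open.
Joint ranges: [-177.97, 177.97], [-48.28, 115.42], [12.27, 149.76], [-77.06, 257.06], [2.81, 150.46], [-146.56, 146.56]. Speed limits (degrees/s): [147.25, 147.25, 180, 180, 180, 180].

### API

Orientations are given as [roll, pitch, yaw] about the fixed x, y, z axes, in that order (R = Rz(yaw) Ry(pitch) Rx(roll)).
In Python, from workcell import env gives the robot as it stands.
- The arm moves only by the shell command python3 -m pendant 'ROWS' [FORCE]. ROWS is JSON, a list of rows, each an object with "xyz": the shift along the tool's x, y, z in m, a list of three; "roll": the turn about the tool's z in degrees; "jaw": the closure, from 0 (fully open) to 1 (shut). A call has exactly 8 rows; each row is the pose to reach, as a shift and turn from the pose commanded when the call began, along the tool's axes at that moment; what a row does not reach only later rows make up. A row lasts 1/8 s, in which the tool goes at most 62.5 mm and 10.7 degrees, less where a joint would pass 70% of its speed; a pose out of reach is approached as far as the arm can. A call with a gripper value outside its range is refused whole. The fingers move at their own pace and stop on an object; FORCE is the grip in N (left out, the last holds). Time passes only in rows, so rows that repeat a pose let the fingers close, or fill a call up. It gives the time, the measured TCP pose, the force and the opening at its end, in the units of the state.
- env.state(): the state, without advancing time (a new reading comes with each control period).
- env.grab_frame(name): name is "scene" or "top"; returns (picture, depth): 420x560x3 uint8, blue, green, red; 420x560 float32, mm along the optical axis (not along the pixel's ray), 0 where there is no reading.
- env.camera_params(name): a dict with "camera_matrix" (3x3 intrinsics, pixels), "cam_to_world" (4x4, takes a point from camera to world coordinates). Camera axes: x right, y up, looking along -z (the intrinsics and any distortion apply to the point x, -y, -z); pixel columns grow to the right and rows downward; lengths in mm; the calibration is good to about 2 mm. A picture is of the moment at which its call begins. camera_params takes no time and is no camera call.
- env.job_done(): hands the job in, once; it reports no verdict.
The state is a dict: "time_s": time; "qpos": joint angles; "qvel": joint speeds; "effort": joint torques, N m; "ee_pos": TCP position; "ee_rot": TCP orientation; "force": force on the tool from outside, world axes, zero at the start; "torque": the same for the moment, N m; "gripper_width": finger opening in mm.
Only numpy, scipy, OpenCV 4.12 (cv2) and the standard library are available. Lean on these libraries where they do the work, as an engineer would, in place of code of your own. Each camera call takes 0.05 s, during which the arm holds its last target. There are 200 camera calls.

### The job

The blue egg cup with its boiled egg was set down near the edge of its saucer, and it is top-heavy and wobbly. With the fingertips, nudge it with light taps until it stands centred on the white round in the middle of the saucer, upright and with the egg still in it, then draw back clear. Do not take the cup between the fingers, lift it or touch its egg; leave the saucer where it stands and the rest of the table alone.

Things in the scene. Friction and masses are not known exactly. Their poses are not given: they have to be found in the camera images.
- egg_cup: Blue egg cup, about 110 g, 50 tall: round foot 56 in diameter (its widest part), upright-sided from 5 to 12 high but turned in beneath, so that it stands on a circle only 36 across; waist 24; bowl widening to 53 at the rim. Origin at the centre of the underside, z up. Friction about 0.6: pushed low on the foot it slides and stops with the push; pushed at the bowl it rocks and may topple.
- egg: Boiled brown egg (55 g), 41 in diameter and 54 long, standing loose in the blue cup with its narrow end up; its top is about 75 above the underside of the cup. Origin at its blunt (bottom) end, z towards its narrow end.
- saucer: Loose flat rimless saucer, light blue (260 g), 140 in diameter and 13 thick with a level top, overhanging a smaller foot (80 in diameter); a white round 72 in diameter marks the middle of its top. Origin at the centre of its underside, on the counter; z up. Its yaw means nothing.
- other_saucer: A like saucer in sandy orange; leave alone. Origin at the centre of its underside.
- other_cup: Orange egg cup of the same shape as the blue one, already centred on the sandy saucer; leave alone. Origin at the centre of its foot's underside.
- other_egg: Pale egg standing in the orange cup; leave alone. Origin at its bottom end.
- teaspoon: Steel teaspoon, 140 long, lying on the counter; leave alone.
- salt_shaker: Salt shaker, clear with a steel cap, 42 in diameter and 70 tall; leave alone. Origin at the centre of its underside.
- mug: Brown mug, 82 in diameter and 95 tall, handle at its +y; leave alone. Origin at the centre of its underside.
- bouillon_jar: Yellow jar with a dark label, 76 in diameter and 92 tall; leave alone. Origin at the centre of its underside.
Mind the look-alikes: they are no part of the job. Leave any purple look-alike of the egg_cup alone.

How it is judged:
By the outcome, as a careful person would: the job done as asked, in the order asked, and still so for the second after the job is handed in, with the robot touching nothing.
It also fails if it takes over 64 s, if anything falls off the work surface, if the arm or the gripper's body presses on something with over 40 N, if the wrist force passes 120 N, or if a joint passes its speed limit or range.

## Working session

There is one attempt and no reset: what is moved stays moved. The work goes in short steps, Python scripts to look and compute and a shell command to move; the robot and the scene stay as the last step left them, time stands still between calls to the robot, and variables do not carry over. Pictures are saved under pics/ and viewed, about 8 in all and at most 12, crops included, and the job is handed in when it is done.

```bash
mkdir -p pics; ls; cat > h.py <<'E'
import numpy as np, cv2
from workcell import env
def ray(cam,u,v):
    p=env.camera_params(cam);K=np.array(p["camera_matrix"]);T=np.array(p["cam_to_world"])
    d=np.linalg.inv(K)@np.array([u,v,1.]);d=T[:3,:3]@np.array([d[0],-d[1],-d[2]])
    return T[:3,3],d
def onz(cam,u,v,z):
    o,d=ray(cam,u,v);return o+d*(z-o[2])/d[2]
def proj(cam,P):
    p=env.camera_params(cam);K=np.array(p["camera_matrix"]);T=np.array(p["cam_to_world"])
    c=T[:3,:3].T@(np.array(P,float)-T[:3,3]);q=K@np.array([c[0],-c[1],-c[2]]);return q[:2]/q[2]
E
python3 - <<'E'
from h import *
s=env.state();print(s)
for n in("scene","top"):
    im,d=env.grab_frame(n);cv2.imwrite(f"pics/{n}0.png",im);np.save(f"pics/{n}0.npy",d)
    p=env.camera_params(n);print(n,p)
E
```

```text
pics
{'time_s': 0.0, 'qpos': array([-7.12203919e+01,  1.83516593e+01,  8.97070488e+01,  4.98708440e-04,
        7.20433292e+01, -1.14421962e+00]), 'qvel': array([-0.01989121, -0.01666513,  0.03496861,  0.00276128,  0.04994315,
        0.13221636]), 'effort': array([ 3.14992467e-04, -4.12460446e+01, -2.31974477e+01,  7.26645696e-02,
        4.57940879e-02, -1.53437518e-04]), 'ee_pos': array([ 195.79857473, -540.0954045 ,  213.11574317]), 'ee_rot': array([-1.79997488e+02,  1.02007497e-01, -7.00763242e+01]), 'force': array([-0.05526077, -0.41396979,  0.35667058]), 'torque': array([-0.01281089, -0.02231892, -0.01181712]), 'gripper_width': 91.1563828201993}
scene {'camera_matrix': array([[510.62376992,   0.        , 283.10849492],
       [  0.        , 510.62376992, 210.16998599],
       [  0.        ,   0.        ,   1.        ]]), 'cam_to_world': array([[ 6.18574207e-01, -4.49222113e-01,  6.44643656e-01,
         1.36157368e+03],
       [ 7.85467512e-01,  3.74598778e-01, -4.92662707e-01,
        -5.98557804e+02],
       [-2.01677436e-02,  8.11095092e-01,  5.84566518e-01,
         7.45610917e+02],
       [ 0.00000000e+00,  0.00000000e+00,  0.00000000e+00,
         1.00000000e+00]])}
top {'camera_matrix': array([[393.07203973,   0.        , 284.12232403],
       [  0.        , 393.07203973, 208.85148305],
       [  0.        ,   0.        ,   1.        ]]), 'cam_to_world': array([[ 1.65038462e-02,  9.98640907e-01, -4.94364471e-02,
         5.58987607e+02],
       [-9.99316285e-01,  1.48386079e-02, -3.38641133e-02,
        -1.06761273e+01],
       [-3.30845208e-02,  4.99615347e-02,  9.98203015e-01,
         8.77971396e+02],
       [ 0.00000000e+00,  0.00000000e+00,  0.00000000e+00,
         1.00000000e+00]])}
```

View pics/top0.png

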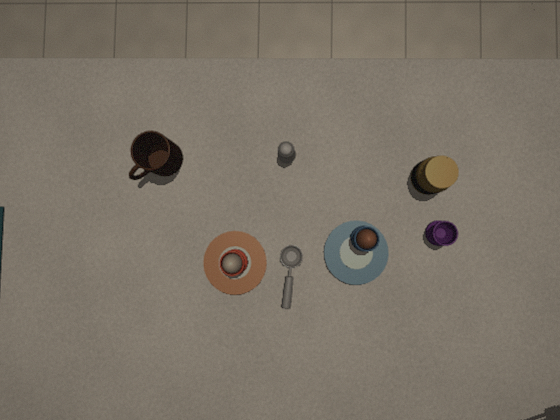

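View pics/scene0.png

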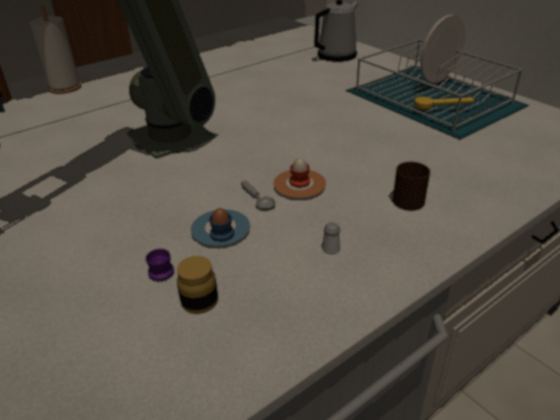

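The top view is up = +x, right = −y. Candidates: blue cup with brown egg at top (366,239) and scene (221,225); purple cup at top (442,233), a look-alike; orange cup at top (233,262). By the description I choose the blue one. Next, a close crop and measurements.

```bash
cat > m.py <<'E'
import sys
from h import *
def masks(im):
    h=cv2.cvtColor(im,cv2.COLOR_BGR2HSV);return h
if __name__=="__main__":
    n=sys.argv[1]
    a=cv2.imread(f"pics/top{n}.png");b=cv2.imread(f"pics/scene{n}.png")
    ca=cv2.resize(a[210:295,310:400],None,fx=4.4,fy=4.4,interpolation=cv2.INTER_CUBIC)
    cb=cv2.resize(b[195:255,180:260],None,fx=5,fy=6.2,interpolation=cv2.INTER_CUBIC)
    cb=cv2.resize(cb,(400,ca.shape[0]));o=np.hstack([ca,cb])
    cv2.imwrite(f"pics/crop{n}.png",np.clip(o*1.6,0,255).astype(np.uint8))
E
python3 m.py 0
python3 - <<'E'
from h import *
a=cv2.imread("pics/top0.png");h=cv2.cvtColor(a,cv2.COLOR_BGR2HSV)
for u,v in[(340,240),(350,258),(366,238),(366,228),(353,238),(379,238),(366,250),(300,200),(442,233)]:print(u,v,a[v,u],h[v,u])
b=cv2.imread("pics/scene0.png");h=cv2.cvtColor(b,cv2.COLOR_BGR2HSV)
for u,v in[(205,230),(221,213),(221,225),(221,233),(205,222),(160,200),(160,260)]:print(u,v,b[v,u],h[v,u])
E
```

```text
340 240 [112 110  95] [ 94  39 112]
350 258 [129 142 142] [ 30  23 142]
366 238 [47 65 99] [ 10 134  99]
366 228 [31 25 18] [104 107  31]
353 238 [32 18 21] [126 112  32]
379 238 [101  94  79] [100  56 101]
366 250 [79 68 51] [102  90  79]
300 200 [114 127 135] [ 19  40 135]
442 233 [86 51 81] [146 104  86]
205 230 [86 90 88] [45 11 90]
221 213 [38 59 95] [ 11 153  95]
221 225 [36 31 27] [107  64  36]
221 233 [25 19 11] [103 143  25]
205 222 [80 75 61] [98 61 80]
160 200 [ 98 110 118] [ 18  43 118]
160 260 [64 24 56] [144 159  64]
```

View pics/crop0.png

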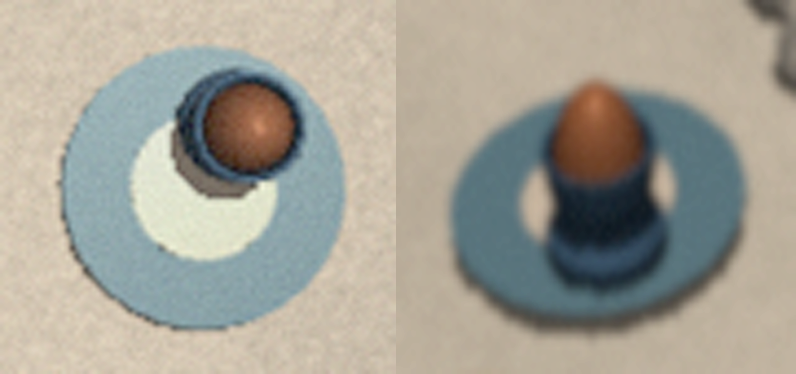

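The crop shows the brown egg in the blue cup, its rim at about top (364.5,238.5), up and right of the white round at (356,253). The chosen cup is right. Now to measure it.

```bash
cat > meas.py <<'E'
from h import *
def fitc(P):
    A=np.c_[2*P,np.ones(len(P))];x=np.linalg.lstsq(A,(P**2).sum(1),rcond=None)[0]
    return x[:2],np.sqrt(x[2]+x[0]**2+x[1]**2)
def big(m):
    c,_=cv2.findContours(m.astype(np.uint8),cv2.RETR_EXTERNAL,cv2.CHAIN_APPROX_NONE)
    return max(c,key=cv2.contourArea)[:,0,:].astype(float)
def world(cam,c,z): return np.array([onz(cam,u,v,z)[:2] for u,v in c])
def measure(a,b,roi=(210,295,310,400),roib=(190,260,175,265)):
    r=roi;A=cv2.resize(a[r[0]:r[1],r[2]:r[3]],None,fx=4,fy=4,interpolation=cv2.INTER_CUBIC)
    h=cv2.cvtColor(A,cv2.COLOR_BGR2HSV).astype(int);H,S,V=h[...,0],h[...,1],h[...,2]
    un=lambda c,r:(c+.5)/4-.5+[r[2],r[0]]
    sa=(H>80)&(H<125)&(S>30)&(V>70)
    c=world("top",un(big(sa),r),13);print("saucer top",*fitc(c))
    wh=(H>24)&(H<60)&(S<60)&(V>125)
    w=world("top",un(big(wh),r),13);cc,_=fitc(c)
    print("white box",w.min(0),w.max(0))
    egg=(H<18)&(S>100)&(V>40);e=world("top",un(big(egg),r),60);print("egg top",*fitc(e))
    # rim: bowl pixels around the egg: saturated blue or dark
    dk=egg|((V<95)&(H>85)&(H<130)&(S>70));dk=cv2.morphologyEx(dk.astype(np.uint8),cv2.MORPH_OPEN,np.ones((9,9)))
    d=world("top",un(big(dk),r),63)
    print("rim top fit",*fitc(d),"box",d.min(0),d.max(0))
    r=roib;B=cv2.resize(b[r[0]:r[1],r[2]:r[3]],None,fx=4,fy=4,interpolation=cv2.INTER_CUBIC)
    h=cv2.cvtColor(B,cv2.COLOR_BGR2HSV).astype(int);H,S,V=h[...,0],h[...,1],h[...,2]
    egg=(H<18)&(S>100)&(V>30)
    dk=((V<62)&(H>85)&(H<130)&(S>60));dk=cv2.morphologyEx(dk.astype(np.uint8),cv2.MORPH_OPEN,np.ones((9,9)))
    n,l,st,ce=cv2.connectedComponentsWithStats(dk)
    ec=np.argwhere(egg).mean(0);k=1+np.argmin([np.hypot(*(ce[i]-ec[::-1]))-st[i,4]*.02 for i in range(1,n)])
    g=un(big(l==k),r);eg=un(big(egg),r)
    print("scene cup box px",g.min(0),g.max(0),"egg px",eg.min(0),eg.max(0))
    # widest foot row
    lo=g[g[:,1]>g[:,1].max()-10];L,R=lo[lo[:,0].argmin()],lo[lo[:,0].argmax()]
    print("foot L,R px",L,R,onz("scene",*((L+R)/2),22)[:2],"width",np.hypot(*(onz("scene",*L,22)-onz("scene",*R,22))[:2]))
    return A,B
if __name__=="__main__":
    import sys
    n=sys.argv[1]
    if len(sys.argv)>2:
        for k in("top","scene"):
            im,_=env.grab_frame(k);cv2.imwrite(f"pics/{k}{n}.png",im)
    measure(cv2.imread(f"pics/top{n}.png"),cv2.imread(f"pics/scene{n}.png"))
E
python3 meas.py 0
python3 - <<'E'
from h import *
d=np.load("pics/top0.npy")
def pt(u,v):
    o,r=ray("top",u,v);T=np.array(env.camera_params("top")["cam_to_world"]);return o+r*d[v,u]/1
for q in[(366,238),(355,262),(335,245),(300,200),(442,233),(440,172),(291,256)]:print(q,pt(*q).round())
E
```

```text
saucer top [ 509.33991025 -138.60425048] 68.4636204986466
white box [ 474.4598819  -175.06221702] [ 541.00059378 -103.51951658]
egg top [ 541.29362027 -153.56339917] 19.515396624004815
rim top fit [ 541.39275158 -153.04669697] 19.38403238999945 box [ 522.60842462 -172.55177194] [ 560.65361684 -133.68099176]
scene cup box px [209.625 223.125] [233.875 241.875] egg px [211.125 208.125] [228.625 223.125]
foot L,R px [209.625 234.125] [233.875 234.875] [ 548.46611597 -155.11833455] width 56.00813108414764
(366, 238) [ 542. -148.   86.]
(355, 262) [ 488. -138.   13.]
(335, 245) [524. -94.  13.]
(300, 200) [623. -16.   1.]
(442, 233) [ 555. -322.   22.]
(440, 172) [ 676. -293.   92.]
(291, 256) [498.   2.   2.]
```

```bash
cat > meas2.py <<'E'
import sys
from meas import *
n=sys.argv[1]
if len(sys.argv)>2:
    for k in("top","scene"):
        im,_=env.grab_frame(k);cv2.imwrite(f"pics/{k}{n}.png",im)
def hsv(n,r):
    a=cv2.imread(n)[r[0]:r[1],r[2]:r[3]];A=cv2.resize(a,None,fx=4,fy=4,interpolation=cv2.INTER_CUBIC)
    h=cv2.cvtColor(A,cv2.COLOR_BGR2HSV).astype(int);return h[...,0],h[...,1],h[...,2]
un=lambda c,r:(c+.5)/4-.5+[r[2],r[0]]
def hullfit(pts,R,cam,z):
    w=world(cam,cv2.convexHull(pts.astype(np.float32))[:,0],z);return fitc(w)
def comp(m,uv,r):
    m=cv2.morphologyEx(m.astype(np.uint8),cv2.MORPH_OPEN,np.ones((5,5)))
    k,l,st,ce=cv2.connectedComponentsWithStats(m)
    i=1+np.argmax(st[1:,4]);return un(big(l==i),r)
r=(210,295,310,400);H,S,V=hsv(f"pics/top{n}.png",r)
P=comp((H>80)&(H<125)&(S>30)&(V>70),None,r)
print("top  saucer",*hullfit(P,70,"top",13))
wh=comp((S<45)&(H>20)&(H<75)&(V>115)&(np.hypot(*(np.indices(H.shape)-np.array([[[172]],[[184]]])))<90),None,r)
w=world("top",wh,13);print("top white box",w.min(0),w.max(0))
egg=(H<18)&(S>100)&(V>40);E=un(big(egg),r);print("top egg z57",*hullfit(E,0,"top",57))
dk=comp(egg|((H>85)&(H<130)&(V<78)),None,r)
mn,mx=dk.min(0),dk.max(0);print("top cup px box",mn,mx)
mid=(mn+mx)/2
print(" from right edge (rim z63): y",onz("top",mx[0],mid[1],63)[1]+26.5," from left edge (foot z24): y",onz("top",mn[0],mid[1],24)[1]-28)
print(" from top edge: x rim",onz("top",mid[0],mn[1],63)[0]-26.5,"foot",onz("top",mid[0],mn[1],22)[0]-28)
r=(190,260,175,265);H,S,V=hsv(f"pics/scene{n}.png",r)
P=comp((H>80)&(H<125)&(S>30)&(V>60),None,r)
print("scene saucer",*hullfit(P,70,"scene",13))
e=np.array([.6186,.7855])
egg=(H<18)&(S>100)&(V>30);E=un(big(egg),r);em=(E.min(0)+E.max(0))/2
dk=comp((V<58)&(H>85)&(H<130)&(S>50),None,r)
lo=dk[(dk[:,1]>dk[:,1].max()-9)]
L,R=lo[lo[:,0].argmin()],lo[lo[:,0].argmax()];m=(L+R)/2
b=dk[:,1].max();print("scene foot L R",L,R,"bottom row",b,"egg mid",em)
for z in(18,25): print(" foot centre LR at z",z,onz("scene",*m,z)[:2])
f=np.array([.6446,-.4927]);f/=np.hypot(*f)
print(" from lowest edge z16",onz("scene",m[0],b,16)[:2]-26*f)
E
python3 meas2.py 0
```

```text
top  saucer [ 509.36131276 -138.51971175] 68.91574946077469
top white box [ 473.9087432 -175.0709359] [ 541.00059378 -103.47297341]
top egg z57 [ 541.077408   -154.06231634] 20.032817900637507
top cup px box [356.875 228.875] [376.125 247.625]
 from right edge (rim z63): y -146.53239498054063  from left edge (foot z24): y -167.61647116808373
 from top edge: x rim 534.1240260468959 foot 532.7063518385062
scene saucer [ 510.11620241 -136.40117732] 68.49229037761735
scene foot L R [209.875 234.125] [233.875 233.625] bottom row 241.875 egg mid [219.875 215.625]
 foot centre LR at z 18 [ 542.2005825  -151.19243035]
 foot centre LR at z 25 [ 550.08338294 -155.49632072]
 from lowest edge z16 [ 543.91695037 -149.95610162]
```

Cup at about (542,−154), saucer at about (510,−139): the push is about 36 mm along 155°. That agrees between the views to about 3 mm. I'll approach high to behind the cup, turning the tool so +y lies along the push, with jaws shut.

```bash
python3 -m pendant '[{"xyz":[-0.006,-0.014,0],"roll":3,"jaw":1},{"xyz":[-0.018,-0.043,0],"roll":9,"jaw":1},{"xyz":[-0.035,-0.085,0],"roll":17,"jaw":1},{"xyz":[-0.054,-0.130,0],"roll":25,"jaw":1},{"xyz":[-0.073,-0.175,0],"roll":33,"jaw":1},{"xyz":[-0.088,-0.213,0],"roll":40,"jaw":1},{"xyz":[-0.099,-0.239,0],"roll":44,"jaw":1},{"xyz":[-0.103,-0.248,0],"roll":45,"jaw":1}]' 10
cat > togo.py <<'E'
import sys
from h import *
from scipy.spatial.transform import Rotation as Ro
s=env.state();R=Ro.from_euler('xyz',s["ee_rot"],degrees=True).as_matrix()
t=np.array([float(v) for v in sys.argv[1:4]])
print("t",round(s["time_s"],2),"pos",s["ee_pos"].round(1),"rot",s["ee_rot"].round(1),"F",s["force"].round(1),"w",round(s["gripper_width"],1))
print("tool shift mm",(R.T@(t-s["ee_pos"])).round(1))
E
python3 togo.py 593 -177.7 140
```

```text
time_s: 1.1
ee_pos: [394.7, -358.1, 213.6]
ee_rot: [180.0, 0.0, -115.0]
force: [-0.1, -0.5, -1.5]
gripper_width: 14.3
t 1.1 pos [ 394.7 -358.1  213.6] rot [ 180.    0. -115.] F [-0.1 -0.5 -1.5] w 14.3
tool shift mm [-247.2 -103.7   73.5]
```

```bash
python3 -m pendant '[{"xyz":[-0.012,-0.005,0.003],"roll":0,"jaw":1},{"xyz":[-0.045,-0.019,0.010],"roll":0,"jaw":1},{"xyz":[-0.095,-0.040,0.025],"roll":0,"jaw":1},{"xyz":[-0.145,-0.061,0.043],"roll":0,"jaw":1},{"xyz":[-0.195,-0.082,0.058],"roll":0,"jaw":1},{"xyz":[-0.230,-0.097,0.068],"roll":0,"jaw":1},{"xyz":[-0.244,-0.102,0.073],"roll":0,"jaw":1},{"xyz":[-0.247,-0.104,0.073],"roll":0,"jaw":1}]'
python3 togo.py 593 -177.7 19
python3 -c "
from h import *
im,_=env.grab_frame('top');cv2.imwrite('pics/top1.png',im)
im,_=env.grab_frame('scene');cv2.imwrite('pics/scene1.png',im[100:300,100:350])
a=cv2.resize(im[120:290,130:330],None,fx=3,fy=3);cv2.imwrite('pics/v1.png',np.clip(a*1.6,0,255).astype(np.uint8))"
```

```text
time_s: 2.1
ee_pos: [592.5, -179.7, 140.3]
ee_rot: [179.9, -0.0, -115.0]
force: [-0.7, -0.1, -0.1]
gripper_width: 0.6
t 2.1 pos [ 592.5 -179.7  140.3] rot [ 179.9   -0.  -115. ] F [-0.7 -0.1 -0.1] w 0.6
tool shift mm [ -2.1   0.2 121.3]
```

View pics/v1.png

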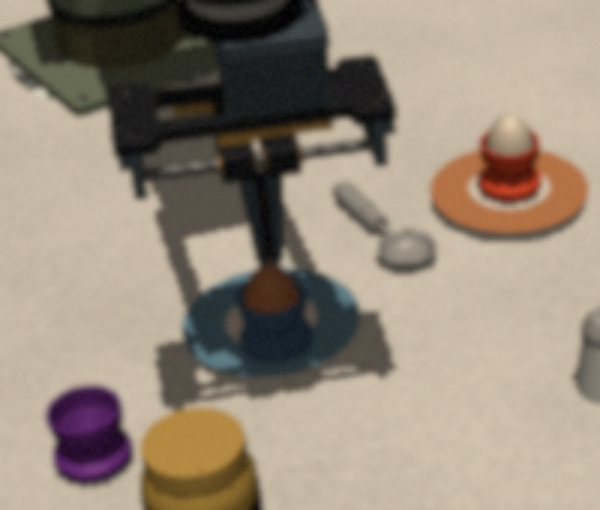

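The picture shows the shut fingers at (267,262) above and behind the cup, which is still upright at (272,310). The mount ends are clear of the purple cup and the jar. Now to descend beside the foot.

```bash
python3 -c "
from h import *
print(proj('scene',[592.5,-179.7,140]),'seen 219,207')"
python3 -m pendant '[{"xyz":[-0.002,-0.001,0.005],"roll":0,"jaw":1},{"xyz":[-0.002,-0.002,0.020],"roll":0,"jaw":1},{"xyz":[-0.002,-0.002,0.042],"roll":0,"jaw":1},{"xyz":[-0.002,-0.002,0.065],"roll":0,"jaw":1},{"xyz":[-0.002,-0.002,0.085],"roll":0,"jaw":1},{"xyz":[-0.002,-0.002,0.095],"roll":0,"jaw":1},{"xyz":[-0.002,-0.002,0.100],"roll":0,"jaw":1},{"xyz":[-0.002,-0.002,0.100],"roll":0,"jaw":1}]'
python3 togo.py 593 -177.7 19.5
python3 -c "
from h import *
for k,r in(('top',(190,300,300,420)),('scene',(170,260,170,270))):
    im,_=env.grab_frame(k);cv2.imwrite('pics/%s2.png'%k,im);o=cv2.resize(im[r[0]:r[1],r[2]:r[3]],(400,380),interpolation=cv2.INTER_CUBIC);L=o if k=='top' else np.hstack([L,o])
cv2.imwrite('pics/v2.png',np.clip(L*1.8,0,255).astype(np.uint8))"
```

```text
[218.07333937 204.76450566] seen 219,207
time_s: 3.2
ee_pos: [595.6, -178.7, 41.0]
ee_rot: [-180.0, -0.0, -115.1]
force: [0.3, -0.4, 1.0]
gripper_width: 0.3
t 3.2 pos [ 595.6 -178.7   41. ] rot [-180.    -0.  -115.1] F [ 0.3 -0.4  1. ] w 0.3
tool shift mm [ 0.2  2.8 21.5]
```

View pics/v2.png

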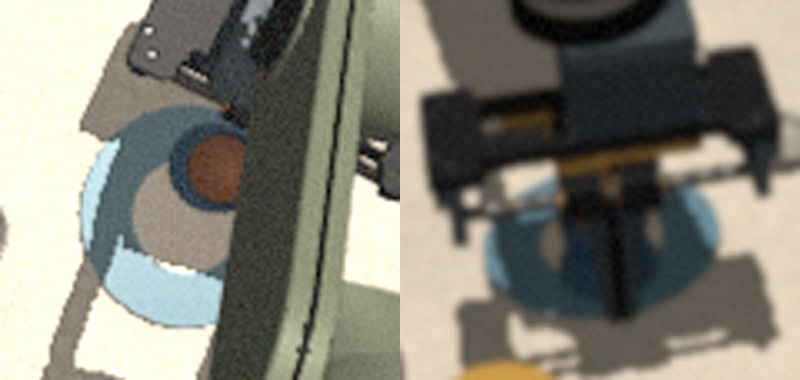

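Left half, from above: rim and egg at (215,170), with the arm covering the right. Right half: finger at (618,300) in front of the cup. There is a clear gap, so I'll go down the rest.

```bash
python3 -m pendant '[{"xyz":[0,0,0.003],"roll":0,"jaw":1},{"xyz":[0,0,0.008],"roll":0,"jaw":1},{"xyz":[0,0,0.014],"roll":0,"jaw":1},{"xyz":[0,0,0.019],"roll":0,"jaw":1},{"xyz":[0,0,0.0215],"roll":0,"jaw":1},{"xyz":[0,0.001,0.0215],"roll":0,"jaw":1},{"xyz":[0,0.003,0.0215],"roll":0,"jaw":1},{"xyz":[0,0.005,0.0215],"roll":0,"jaw":1}]'
python3 togo.py 551.6 -158.3 19.5
```

```text
time_s: 4.3
ee_pos: [591.0, -176.5, 19.6]
ee_rot: [-180.0, 0.0, -115.1]
force: [0.6, -0.6, 0.2]
gripper_width: 0.8
t 4.3 pos [ 591.  -176.5   19.6] rot [-180.     0.  -115.1] F [ 0.6 -0.6  0.2] w 0.8
tool shift mm [ 0.2 43.4  0.1]
```

```bash
python3 -m pendant '[{"xyz":[0,0.002,0],"roll":0,"jaw":1},{"xyz":[0,0.0045,0],"roll":0,"jaw":1},{"xyz":[0,0.007,0],"roll":0,"jaw":1},{"xyz":[0,0.0095,0],"roll":0,"jaw":1},{"xyz":[0,0.012,0],"roll":0,"jaw":1},{"xyz":[0,0.0145,0],"roll":0,"jaw":1},{"xyz":[0,0.017,0],"roll":0,"jaw":1},{"xyz":[0,0.018,0],"roll":0,"jaw":1}]'
python3 togo.py 549.7 -157.6 19.5
cat > look.py <<'E'
import sys
from h import *
n=sys.argv[1]
for k,r in(('top',(190,300,300,420)),('scene',(170,260,170,270))):
    im,_=env.grab_frame(k);cv2.imwrite(f'pics/{k}{n}.png',im);o=cv2.resize(im[r[0]:r[1],r[2]:r[3]],(400,380),interpolation=cv2.INTER_CUBIC);L=o if k=='top' else np.hstack([L,o])
    if k=='top':
        h=cv2.cvtColor(im,cv2.COLOR_BGR2HSV);m=((h[...,0]<18)&(h[...,1]>100)&(h[...,2]>30));m[:,:320]=0;m[:200]=0;m[300:]=0;m[:,400:]=0
        ys,xs=np.nonzero(m)
        if len(xs): print("egg px box",xs.min(),xs.max(),ys.min(),ys.max(),"n",len(xs))
cv2.imwrite(f'pics/v{n}.png',np.clip(L*1.8,0,255).astype(np.uint8))
E
python3 look.py 3
```

```text
time_s: 5.3
ee_pos: [574.7, -168.8, 19.5]
ee_rot: [-180.0, -0.0, -115.1]
force: [1.0, -0.4, -0.4]
gripper_width: 0.5
t 5.3 pos [ 574.7 -168.8   19.5] rot [-180.    -0.  -115.1] F [ 1.  -0.4 -0.4] w 0.5
tool shift mm [ 0.4 27.4  0. ]
egg px box 355 364 235 250 n 104
```

View pics/v3.png

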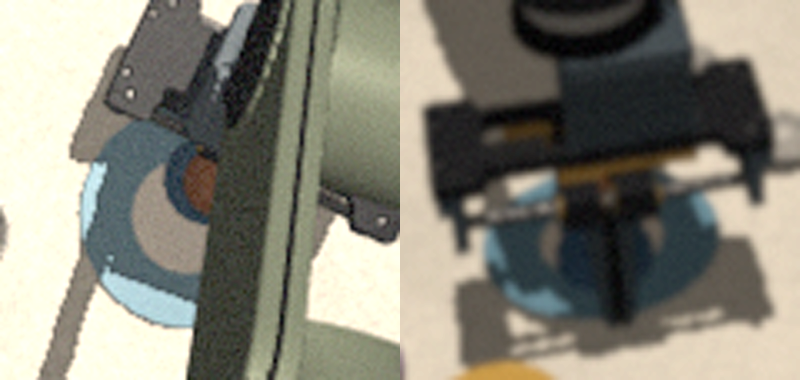

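The rim's left edge in the top view has moved to (165,185), about 4 mm, and the cup stays upright against the finger. This agrees with contact on the foot. I'll continue, stopping short to measure.

```bash
python3 -m pendant '[{"xyz":[0,0.002,0],"roll":0,"jaw":1},{"xyz":[0,0.0045,0],"roll":0,"jaw":1},{"xyz":[0,0.007,0],"roll":0,"jaw":1},{"xyz":[0,0.0095,0],"roll":0,"jaw":1},{"xyz":[0,0.012,0],"roll":0,"jaw":1},{"xyz":[0,0.0145,0],"roll":0,"jaw":1},{"xyz":[0,0.017,0],"roll":0,"jaw":1},{"xyz":[0,0.018,0],"roll":0,"jaw":1}]'
python3 togo.py 549.7 -157.6 19.5
python3 -m pendant '[{"xyz":[0,-0.002,0],"roll":0,"jaw":1},{"xyz":[0,-0.008,0],"roll":0,"jaw":1},{"xyz":[0,-0.018,0],"roll":0,"jaw":1},{"xyz":[0,-0.025,0],"roll":0,"jaw":1},{"xyz":[0,-0.028,-0.010],"roll":0,"jaw":1},{"xyz":[0,-0.028,-0.040],"roll":0,"jaw":1},{"xyz":[0,-0.028,-0.080],"roll":0,"jaw":1},{"xyz":[0,-0.028,-0.100],"roll":0,"jaw":1}]'
```

```text
time_s: 6.4
ee_pos: [558.2, -161.2, 19.5]
ee_rot: [180.0, -0.0, -115.1]
force: [0.7, -0.9, 0.0]
gripper_width: 0.5
t 6.4 pos [ 558.2 -161.2   19.5] rot [ 180.    -0.  -115.1] F [ 0.7 -0.9  0. ] w 0.5
tool shift mm [ 0.4  9.3 -0. ]
time_s: 7.4
ee_pos: [584.9, -173.5, 122.6]
ee_rot: [-179.8, 0.0, -115.1]
force: [1.0, -0.4, 0.3]
gripper_width: 0.5
```

```bash
python3 -m pendant '[{"xyz":[0.010,0,-0.010],"roll":0,"jaw":1},{"xyz":[0.035,0,-0.030],"roll":0,"jaw":1},{"xyz":[0.075,0,-0.040],"roll":0,"jaw":1},{"xyz":[0.115,0,-0.040],"roll":0,"jaw":1},{"xyz":[0.155,0,-0.040],"roll":0,"jaw":1},{"xyz":[0.185,0,-0.040],"roll":0,"jaw":1},{"xyz":[0.198,0,-0.040],"roll":0,"jaw":1},{"xyz":[0.200,0,-0.040],"roll":0,"jaw":1}]'
python3 look.py 4; python3 meas2.py 4
```

```text
time_s: 8.4
ee_pos: [498.5, -354.5, 159.1]
ee_rot: [180.0, 0.0, -115.1]
force: [0.1, 0.6, 0.5]
gripper_width: 0.5
egg px box 352 371 241 259 n 297
top  saucer [ 509.30662058 -138.5998822 ] 68.87056313507208
top white box [ 473.89799855 -167.06798909] [ 545.61133069 -102.96584576]
top egg z57 [ 516.58647069 -143.95053206] 19.991776112359755
top cup px box [351.625 240.875] [371.125 259.375]
 from right edge (rim z63): y -136.46979515573219  from left edge (foot z24): y -156.56443945339632
 from top edge: x rim 509.31830726819874 foot 506.65269420534014
scene saucer [ 510.7404062  -136.68516955] 68.69181956186804
scene foot L R [209.125 223.875] [229.625 223.125] bottom row 228.375 egg mid [217.75 209.  ]
 foot centre LR at z 18 [ 505.01861745 -134.35511726]
 foot centre LR at z 25 [ 513.25912796 -138.82099144]
 from lowest edge z16 [ 498.01513781 -127.4605998 ]
```

View pics/v4.png

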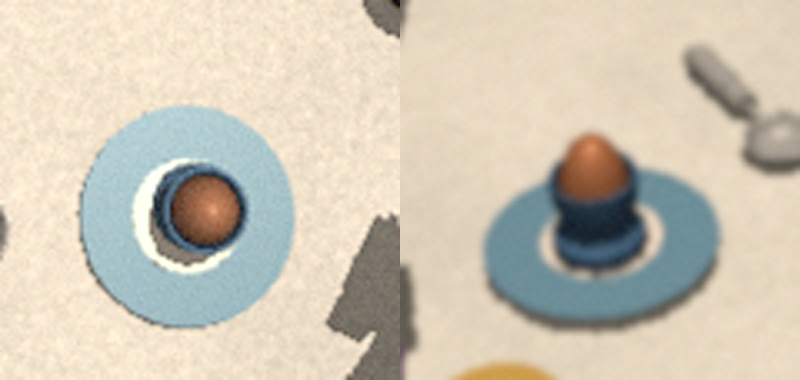

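Both views show the cup upright with its egg, standing on the white round but right of and above its middle in the top crop (rim (202,208), round (188,216)). I'll check for egg/saucer bias on the orange pair, which is known to be centred.

```bash
python3 - <<'E'
from meas import *
a=cv2.imread("pics/top4.png");r=(220,305,190,280)
A=cv2.resize(a[r[0]:r[1],r[2]:r[3]],None,fx=4,fy=4,interpolation=cv2.INTER_CUBIC);h=cv2.cvtColor(A,cv2.COLOR_BGR2HSV).astype(int)
H,S,V=h[...,0],h[...,1],h[...,2];un=lambda c:(c+.5)/4-.5+[r[2],r[0]]
hull=lambda m:cv2.convexHull(un(big(m)).astype(np.float32))[:,0]
print("orange saucer",*fitc(world("top",hull((H<20)&(S>80)&(V>80)),13)))
yy,xx=np.indices(H.shape);near=np.hypot(xx-172,yy-172)<55
m=(near&(S<110)&(V>60)&(H>5)&(H<30)).astype(np.uint8);m=cv2.morphologyEx(m,cv2.MORPH_OPEN,np.ones((15,15)))
print("pale egg z57",*fitc(world("top",hull(m),57)))
# red cup outline (rim+foot)
m=((H<8)|(H>172))&(S>150);p=hull(m);print("red px box",p.min(0),p.max(0))
E
python3 - <<'E'
import sys;sys.path.insert(0,'.')
from meas import *
a=cv2.imread("pics/top4.png")
c=np.hstack([cv2.resize(a[240:285,210:260],(400,360),interpolation=cv2.INTER_CUBIC),cv2.resize(a[230:275,335:385],(400,360),interpolation=cv2.INTER_CUBIC)])
cv2.imwrite("pics/v5.png",np.clip(c*1.8,0,255).astype(np.uint8))
E
```

```text
orange saucer [482.64760651 126.0972476 ] 69.93801227912638
pale egg z57 [485.26779947 125.07315406] 20.566072856894976
red px box [219.625 249.375] [246.875 275.375]
```

View pics/v5.png

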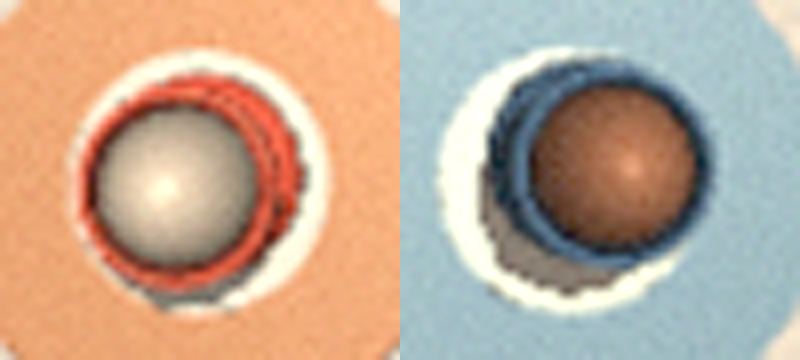

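The right panel shows the blue foot up and right of the round's centre by about 2 px each way. The centred orange pair reads a bias of (+2.2,−1.7) mm by the same methods. That leaves an offset of about (4.8,−2.8) mm, so one tap of about 5.5 mm along 150°.

```bash
python3 togo.py 573.3 -174.3 120; python3 -m pendant '[{"xyz":[-0.006,0,0],"roll":1,"jaw":1},{"xyz":[-0.030,0.000,0],"roll":2,"jaw":1},{"xyz":[-0.070,0.001,0],"roll":3,"jaw":1},{"xyz":[-0.115,0.003,0.01],"roll":4,"jaw":1},{"xyz":[-0.155,0.006,0.02],"roll":5,"jaw":1},{"xyz":[-0.183,0.008,0.03],"roll":5,"jaw":1},{"xyz":[-0.194,0.009,0.039],"roll":5,"jaw":1},{"xyz":[-0.195,0.009,0.039],"roll":5,"jaw":1}]'
python3 togo.py 573.3 -174.3 19.5
```

```text
t 8.5 pos [ 499.1 -353.6  159.3] rot [ 180.     0.  -115.1] F [0.1 0.  0.5] w 0.5
tool shift mm [-193.9    8.8   39.4]
time_s: 9.5
ee_pos: [573.2, -172.9, 119.7]
ee_rot: [179.9, -0.0, -120.0]
force: [-0.3, 0.2, -0.1]
gripper_width: 0.3
t 9.5 pos [ 573.2 -172.9  119.7] rot [ 179.9   -0.  -120. ] F [-0.3  0.2 -0.1] w 0.3
tool shift mm [  1.1  -0.9 100.2]
```

```bash
python3 -m pendant '[{"xyz":[0.001,-0.001,0.005],"roll":0,"jaw":1},{"xyz":[0.001,-0.001,0.022],"roll":0,"jaw":1},{"xyz":[0.001,-0.001,0.045],"roll":0,"jaw":1},{"xyz":[0.001,-0.001,0.068],"roll":0,"jaw":1},{"xyz":[0.001,-0.001,0.086],"roll":0,"jaw":1},{"xyz":[0.001,-0.001,0.096],"roll":0,"jaw":1},{"xyz":[0.001,-0.001,0.100],"roll":0,"jaw":1},{"xyz":[0.001,-0.001,0.100],"roll":0,"jaw":1}]'
python3 togo.py 551.6 -161.8 19.5
```

```text
time_s: 10.5
ee_pos: [574.0, -175.5, 20.5]
ee_rot: [-180.0, 0.0, -120.1]
force: [-0.5, 0.5, 0.3]
gripper_width: 0.5
t 10.5 pos [ 574.  -175.5   20.5] rot [-180.     0.  -120.1] F [-0.5  0.5  0.3] w 0.5
tool shift mm [-0.6 26.2  1. ]
```

```bash
python3 -m pendant '[{"xyz":[0,0.003,0.001],"roll":0,"jaw":1},{"xyz":[-0.0005,0.007,0.001],"roll":0,"jaw":1},{"xyz":[-0.0005,0.011,0.001],"roll":0,"jaw":1},{"xyz":[-0.0005,0.015,0.001],"roll":0,"jaw":1},{"xyz":[-0.0005,0.018,0.001],"roll":0,"jaw":1},{"xyz":[-0.0005,0.020,0.001],"roll":0,"jaw":1},{"xyz":[-0.0005,0.022,0.001],"roll":0,"jaw":1},{"xyz":[-0.0005,0.0235,0.001],"roll":0,"jaw":1}]'
python3 togo.py 551.6 -161.8 19.5
```

```text
time_s: 11.5
ee_pos: [554.0, -163.1, 19.5]
ee_rot: [-180.0, -0.0, -120.1]
force: [1.1, -0.9, -0.0]
gripper_width: 0.6
t 11.5 pos [ 554.  -163.1   19.5] rot [-180.    -0.  -120.1] F [ 1.1 -0.9 -0. ] w 0.6
tool shift mm [0.1 2.7 0. ]
```

```bash
python3 -m pendant '[{"xyz":[0,0.001,0],"roll":0,"jaw":1},{"xyz":[0,0.0025,0],"roll":0,"jaw":1},{"xyz":[0,0.0025,0],"roll":0,"jaw":1},{"xyz":[0,0.0025,0],"roll":0,"jaw":1},{"xyz":[0,0.000,0],"roll":0,"jaw":1},{"xyz":[0,-0.006,0],"roll":0,"jaw":1},{"xyz":[0,-0.015,0],"roll":0,"jaw":1},{"xyz":[0,-0.025,0],"roll":0,"jaw":1}]'
python3 -m pendant '[{"xyz":[0,-0.002,-0.008],"roll":0,"jaw":1},{"xyz":[0,-0.003,-0.030],"roll":0,"jaw":1},{"xyz":[0,-0.003,-0.065],"roll":0,"jaw":1},{"xyz":[0.01,-0.003,-0.100],"roll":0,"jaw":1},{"xyz":[0.04,-0.003,-0.130],"roll":0,"jaw":1},{"xyz":[0.085,-0.003,-0.140],"roll":0,"jaw":1},{"xyz":[0.13,-0.003,-0.140],"roll":0,"jaw":1},{"xyz":[0.17,-0.003,-0.140],"roll":0,"jaw":1}]'
python3 -m pendant '[{"xyz":[0.02,0,0],"roll":0,"jaw":1},{"xyz":[0.03,0,0],"roll":0,"jaw":1},{"xyz":[0.03,0,0],"roll":0,"jaw":1},{"xyz":[0.03,0,0],"roll":0,"jaw":1},{"xyz":[0.03,0,0],"roll":0,"jaw":1},{"xyz":[0.03,0,0],"roll":0,"jaw":1},{"xyz":[0.03,0,0],"roll":0,"jaw":1},{"xyz":[0.03,0,0],"roll":0,"jaw":1}]'
python3 look.py 6; python3 meas2.py 6
python3 - <<'E'
from h import *
a=cv2.imread("pics/top6.png");b=cv2.imread("pics/scene6.png")
f=lambda i,r0,r1,c0,c1:cv2.resize(i[r0:r1,c0:c1],(400,300),interpolation=cv2.INTER_CUBIC)
c=np.vstack([np.hstack([f(a,242,280,210,260),f(a,233,271,332,382)]),np.hstack([f(b,153,203,270,335),f(b,200,250,188,253)])])
cv2.imwrite("pics/v6b.png",np.clip(c*1.8,0,255).astype(np.uint8))
E
```

```text
time_s: 12.5
ee_pos: [576.2, -175.9, 19.4]
ee_rot: [-180.0, 0.0, -120.1]
force: [-0.3, -0.1, -0.9]
gripper_width: 0.2
time_s: 13.5
ee_pos: [492.0, -325.4, 160.4]
ee_rot: [-179.9, -0.0, -120.1]
force: [0.2, 0.9, -0.5]
gripper_width: 0.7
time_s: 14.5
ee_pos: [477.9, -350.0, 159.5]
ee_rot: [-180.0, -0.0, -120.1]
force: [-0.4, -0.1, -0.1]
gripper_width: 0.2
egg px box 350 369 243 262 n 295
top  saucer [ 509.32350975 -138.60743482] 68.9027140770585
top white box [ 488.57230211 -170.62757879] [ 545.66706363 -102.96584576]
top egg z57 [ 511.6282725  -140.48839402] 19.90663554334815
top cup px box [349.875 242.875] [369.125 261.875]
 from right edge (rim z63): y -132.4213447585216  from left edge (foot z24): y -152.8556276324098
 from top edge: x rim 505.152301518366 foot 502.2771028962443
scene saucer [ 510.61273793 -136.59893064] 68.73918769214549
scene foot L R [208.875 220.375] [229.375 221.875] bottom row 226.375 egg mid [218.    207.375]
 foot centre LR at z 18 [ 496.71006378 -129.77796659]
 foot centre LR at z 25 [ 505.03050695 -134.28787537]
 from lowest edge z16 [ 491.1198197  -123.77361889]
```

View pics/v6b.png

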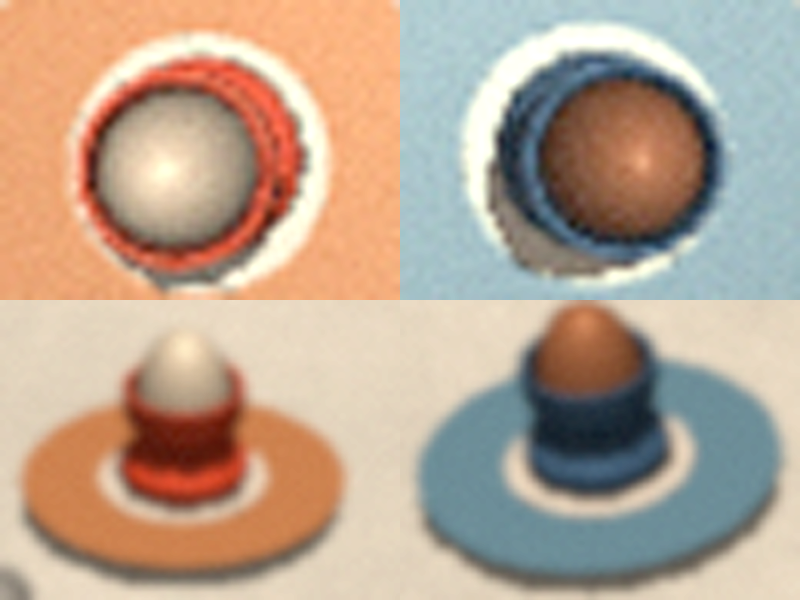

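The top row shows the blue cup sitting on its round as the orange cup does on its own, mirrored by parallax. In the bottom row the foot's middle is at x 598 and the round's at 599, with a similar front gap. The egg's offset from the saucer is (2.2,−1.9) mm, against (2.6,−1.0) for the centred orange pair. The cup is centred to about 1 mm and the arm is clear.

```bash
python3 -c "
from h import *
print(env.job_done(),env.state()['time_s'])"
```

```text
the job is handed in; nothing more can be done
the job is handed in; nothing more can be done
```

The blue egg cup now stands upright, egg still in it, on the white round of its saucer. I moved it with the shut fingertips low on the foot: two nudges along about 155°, then, after measuring, a last one of about 6 mm along 150°. I drew back about 200 mm to the side and handed in at about 15 s.

**Centring:** The raw egg-to-saucer offset was (2.2, −1.9) mm. The orange pair, which is already centred, reads (2.6, −1.0) mm by the same method, so the cup is off by about 1 mm. That assumes the orange cup is exactly centred; if it isn't, the error could be nearer 3 mm. By eye, the foot and round also lined up in the side view, to about 1 mm across.

**Disturbance:** The saucer read the same place within 0.1 mm from above. Measured wrist forces stayed around 1–2 N.

**Checks that disagreed:** Two automatic estimates of the foot's position disagreed because their colour masks clipped its edges: the top-view edge box, and the side-view foot fit in the last pictures. I set those aside and used the egg fit and the close crops instead. I did not re-measure the other objects afterwards. The arm stayed clear of them, and the orange pair and spoon look undisturbed in the later pictures.

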